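# Sort the pellet-making kit after an infrared run

## Robot

A 6-joint arm with a two-finger parallel gripper is mounted at the origin on the work surface. World frame = base frame: x ahead of the robot, y to its left, z up, the work surface at z = 0. Lengths are in mm, angles in degrees, forces in N, time in s.
With the tool pointing down it reaches from about 300 to 850 mm from the base axis. Payload 4.2 kg.
Tool frame: the origin (TCP) lies midway between the tips of the shut fingers; the grasp point (between the pads) lies 19 mm behind it; x points along the fingers, y is the direction in which the jaws open and shut, and the axes are right-handed (so a half turn about x gives the same grasp; the last joint's range is limited). The gripper opens to 91 mm and grips with 3 to 60 N. Pads are 32 mm wide; open, the fingers measure 118 mm over their backs; the gripper's body (76 mm by 178 mm) begins 60 mm behind the grasp point.
Start: joints at [-1.146, 18.312, 89.639, -0, 72.044, -1.146], TCP at [575.019, 0, 174.876] pointing down, gripper open.
Joint ranges: [-177.97, 177.97], [-48.28, 115.42], [12.27, 149.76], [-77.06, 257.06], [2.81, 150.46], [-146.56, 146.56]. Speed limits (degrees/s): [147.25, 147.25, 180, 180, 180, 180].

## Interface

Orientations are given as [roll, pitch, yaw] about the fixed x, y, z axes, in that order (R = Rz(yaw) Ry(pitch) Rx(roll)).
In Python, from workcell import env gives the robot as it stands.
- The arm moves only by the shell command python3 -m handwheel 'ROWS' [FORCE]. ROWS is text: rows parted by semicolons, each of 7 numbers parted by spaces: the turn, a rotation vector about the tool's x, y, z in degrees, then the shift along the tool's x, y, z in m, then the finger opening in m, from 0 to 0.0912. In form: rx ry rz x y z grip; .... A call has 1 to 12 rows; each row is the pose to reach, as a shift and turn from the pose commanded when the call began, along the tool's axes at that moment; what a row does not reach only later rows make up. A row lasts 1/12 s, in which the tool goes at most 41.7 mm and 7.16 degrees, less where a joint would pass 70% of its speed; a pose out of reach is approached as far as the arm can. A call with a gripper value outside its range is refused whole. The fingers move at their own pace and stop on an object; FORCE is the grip in N (left out, the last holds). Time passes only in rows, so rows that repeat a pose let the fingers close. It gives the time, the measured TCP pose, the force and the opening at its end, in the units of the state.
- env.state(): the state, without advancing time (a new reading comes with each control period).
- env.grab_frame(name): name is "scene" or "side" or "wrist"; returns the picture (480x640x3 uint8, red, green, blue); there is no depth.
- env.get_calibration(name): a dict with "mtx" (3x3 intrinsics, pixels), "T" (4x4, takes a point from camera to world coordinates); the wrist camera has in their place "hand_eye" (4x4, takes a point from camera to tool coordinates, whose origin is the TCP and whose axes are the tool frame's). Camera axes: x right, y up, looking along -z (the intrinsics and any distortion apply to the point x, -y, -z); pixel columns grow to the right and rows downward; lengths in mm; the calibration is good to about 2 mm. A picture is of the moment at which its call begins: read the wrist's pose just before it. get_calibration takes no time and is no camera call.
- env.job_done(): hands the job in, once; it reports no verdict.
The state is a dict: "time_s": time; "qpos": joint angles; "qvel": joint speeds; "effort": joint torques, N m; "ee_pos": TCP position; "ee_rot": TCP orientation; "force": force on the tool from outside, world axes, zero at the start; "torque": the same for the moment, N m; "gripper_width": finger opening in mm.
Only numpy, scipy, OpenCV 4.12 (cv2) and the standard library are available. Lean on these libraries where they do the work, as an engineer would, in place of code of your own. Each camera call takes 0.05 s, during which the arm holds its last target. There are 200 camera calls.

## Task

The pellet work at the spectrometer is finished: sort the mixed things on the bench to where each kind belongs. Stand the two loose amber vials upright in the two free bays of the white vial rack, stand the steel die barrel and its plunger (head down, as they stand now) in the low steel tray, and set the stone mortar upright on the floor of the deeper grey plastic wash-up tub. Put each thing down, do not drop it, and leave the lidded glass sample dish and the vial that is already in the rack where they are.

Things in the scene. Friction and masses are not known exactly. Their poses are not given: they have to be found in the camera images.
- vial_a_center (a point): Loose capped sample vial, amber glass with a white screw cap, standing upright: 28 mm diameter body (straight for the lower 52 mm), 24 mm cap, 75 mm tall, 50 g. The point is its centre, half-way up (37.5 mm above its underside); z is up along its axis. One of two alike; either may go in either free bay.
- vial_b_center (a point): Loose capped sample vial, amber glass with a white screw cap, standing upright: 28 mm diameter body (straight for the lower 52 mm), 24 mm cap, 75 mm tall, 50 g. The point is its centre, half-way up (37.5 mm above its underside); z is up along its axis. The other of the two.
- barrel_center (a point): Loose pellet-die barrel: plain steel cylinder standing on end, 45 mm diameter, 50 mm tall, with a 13.6 mm bore right through along its axis, 0.45 kg. The point is its centre, half-way up (25 mm above its underside); z is up.
- plunger_center (a point): Loose pellet-die plunger of steel, standing on its round head with the rod up: head 28 mm diameter and 10 mm high, rod 13 mm diameter above it, 70 mm tall in all, 0.11 kg. The point is half-way up (35 mm above its underside), on the rod; z is up.
- mortar_center (a point): Loose mortar of grey-white stone, an open bowl standing upright: 58 mm outside diameter (upright wall from 6 mm up), 32 mm tall, wall 7 mm, 0.14 kg. The point is on its axis half-way up (16 mm above its underside); z is up.
- rack: Fixed low white plastic vial rack on the bench: 52 mm (its x) by 148 mm (its y) and 18 mm high, floor and walls 4 mm thick; one row of three open bays, each about 44 mm square inside, with centres at y = -48, 0 and +48 mm (48 mm apart). The bay at y = -48 mm already holds a vial; those at 0 and +48 mm are free. Origin: centre of its underside, on the bench; z up.
- die_tray: Fixed low open tray of bare steel: 120 mm (its x) by 170 mm (its y), 22 mm high, floor and walls 4 mm thick (inside 112 by 162 mm); a 4 mm lip stands out around the rim. It receives both die parts. Origin: centre of its underside, on the bench; z up.
- wash_tub: Fixed open tub of dark grey plastic, deeper than the steel tray: 130 mm (its x) by 150 mm (its y), 45 mm high, floor and walls 4 mm thick (inside 122 by 142 mm); a 5 mm lip stands out around the rim. Empty. Origin: centre of its underside, on the bench; z up.
- dish_center (a point): Not to be moved: a lidded round dish of clear glass with a small round paper sticker on its lid, 60 mm diameter, 17 mm high, loose on the bench among the things. The point is its centre, half-way up; z up.
- vial_stored_center (a point): Not to be moved: the amber vial, like the two loose ones, that already stands in the rack's bay at y = -48 mm. The point is its centre, half-way up; z up.
Not all that is in view belongs to the job. What is shaped like the part that bears vial_b_center but pink or yellow is not meant. What is shaped like the part that bears plunger_center but blue is not meant.

How it is judged:
By the outcome, as a careful person would: the job done as asked, in the order asked, and still so for the second after the job is handed in, with the robot touching nothing.
It also fails if it takes over 138 s, if anything falls off the work surface, if the arm or the gripper's body presses on something with over 40 N, if the wrist force passes 120 N, or if a joint passes its speed limit or range.

## Working session

There is one attempt and no reset: what is moved stays moved. The work goes in short steps, Python scripts to look and compute and a shell command to move; the robot and the scene stay as the last step left them, time stands still between calls to the robot, and variables do not carry over. Pictures are saved under pics/ and viewed, on a budget of 14 in all, crops included, one or two more only if the job needs it, and the job is handed in when it is done.

```bash
mkdir -p pics; ls; python3 - <<'E'
from workcell import env
import cv2, numpy as np
print(env.state())
for n in("scene","side","wrist"):
    cv2.imwrite(f"pics/{n}0.png",env.grab_frame(n)[:,:,::-1]); c=env.get_calibration(n); print(n,{k:np.round(v,3).tolist() if not isinstance(v,str) else v for k,v in c.items()})
E
```

```text
pics
{'time_s': 0.0, 'qpos': array([-1.14312935e+00,  1.83499011e+01,  8.97082413e+01, -3.56734689e-05,
        7.20413868e+01, -1.14651205e+00]), 'qvel': array([-0.01380866, -0.00660629, -0.01064351, -0.01374575, -0.00296961,
       -0.04080056]), 'effort': array([-5.01459035e-04, -4.12465632e+01, -2.31973493e+01,  7.28826877e-02,
        4.58198413e-02, -1.41870069e-04]), 'ee_pos': array([5.74422191e+02, 4.00361297e-02, 1.74025331e+02]), 'ee_rot': array([-91.12698753,  89.90047073, 178.8764062 ]), 'force': array([ 0.01501773, -0.27580966, -0.58622046]), 'torque': array([-0.02680586,  0.00593525, -0.03104777]), 'gripper_width': 91.09094879874603}
scene {'mtx': [[537.613, 0.0, 331.855], [0.0, 537.613, 239.436], [0.0, 0.0, 1.0]], 'T': [[-0.236, -0.769, 0.594, 1210.408], [0.972, -0.189, 0.141, 142.259], [0.004, 0.61, 0.792, 921.047], [0.0, 0.0, 0.0, 1.0]]}
side {'mtx': [[524.895, 0.0, 315.126], [0.0, 524.895, 235.412], [0.0, 0.0, 1.0]], 'T': [[-0.998, 0.021, -0.056, 523.982], [-0.058, -0.555, 0.83, 805.707], [-0.014, 0.832, 0.555, 607.599], [0.0, 0.0, 0.0, 1.0]]}
wrist {'mtx': [[411.462, 0.0, 311.071], [0.0, 411.462, 241.733], [0.0, 0.0, 1.0]], 'hand_eye': [[0.001, 0.234, -0.972, -209.808], [1.0, 0.0, 0.001, 1.406], [0.0, -0.972, -0.234, -63.833], [0.0, 0.0, 0.0, 1.0]]}
```

View pics/scene0.png

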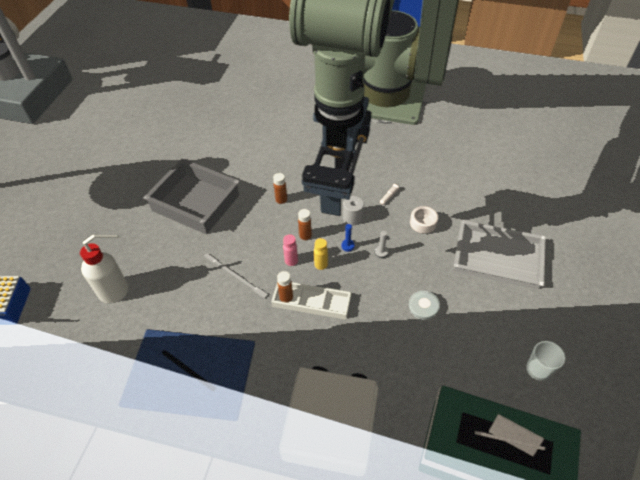

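View pics/side0.png

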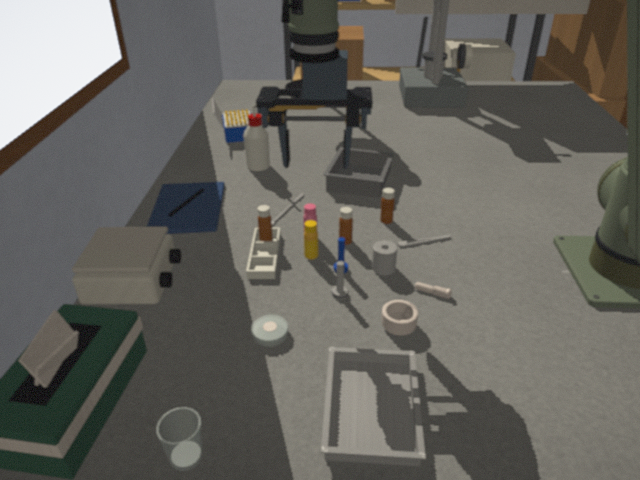

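The scene view shows vials A (280,178) and B (305,214), the stored vial (285,277), barrel (352,205), plunger (382,237), mortar (424,215), dish (424,302), rack (312,300), tray (500,252) and tub (193,195). The pink and yellow vials and the blue plunger are decoys. The side view agrees.

```bash
cat > h.py <<'E'
from workcell import env
import cv2, numpy as np
from scipy.spatial.transform import Rotation as R
def cam(n,st=None):
    c=env.get_calibration(n); K=np.array(c["mtx"])
    if n=="wrist":
        T=np.eye(4); T[:3,:3]=R.from_euler("xyz",st["ee_rot"],degrees=True).as_matrix(); T[:3,3]=st["ee_pos"]
        return K,T@np.array(c["hand_eye"]),c
    return K,np.array(c["T"]),c
def px2w(n,uv,z,st=None):
    K,T,_=cam(n,st); u,v=uv
    d=T[:3,:3]@np.array([(u-K[0,2])/K[0,0],-(v-K[1,2])/K[1,1],-1.]); p=T[:3,3]
    return (p+d*(z-p[2])/d[2])
def w2px(n,P,st=None):
    K,T,_=cam(n,st); q=np.linalg.inv(T)@np.r_[P,1]; 
    return K[0,0]*q[0]/-q[2]+K[0,2], K[1,1]*-q[1]/-q[2]+K[1,2]
E
python3 - <<'E'
from h import *
for n in("scene","side","wrist"): print(env.get_calibration(n).keys())
D=dict(vA=((280,177),(388,191),75),vB=((305,213),(346,211),75),st=((285,276),(264,209),75),bar=((352,204),(385,246),50),plu=((383,235),(341,264),70),mor=((424,214),(400,311),32),dish=((424,300),(270,325),17))
for k,(a,b,z) in D.items(): print(k,px2w("scene",a,z).round(),px2w("side",b,z).round())
im=cv2.imread("pics/scene0.png")
cv2.imwrite("pics/c1.png",cv2.resize(im[155:325,255:455],None,fx=3.5,fy=3.5,interpolation=cv2.INTER_CUBIC))
a=cv2.resize(im[155:235,140:245],None,fx=3.5,fy=3.5); b=cv2.resize(im[215:295,450:555],None,fx=3.5,fy=3.5)
w=cv2.imread("pics/wrist0.png"); 
cv2.imwrite("pics/c2.png",np.vstack([np.hstack([a,b]),cv2.resize(w,(a.shape[1]*2,300))[:300]]))
E
```

```text
dict_keys(['mtx', 'T'])
dict_keys(['mtx', 'T'])
dict_keys(['mtx', 'hand_eye'])
vA [ 436. -159.   75.] [ 436. -163.   75.]
vB [522. -78.  75.] [522. -79.  75.]
st [682. -73.  75.] [685. -81.  75.]
bar [453.   7.  50.] [449.   3.  50.]
plu [537.  88.  70.] [529.  88.  70.]
mor [428. 162.  32.] [432. 160.  32.]
dish [635. 192.  17.] [641. 186.  17.]
```

View pics/c1.png

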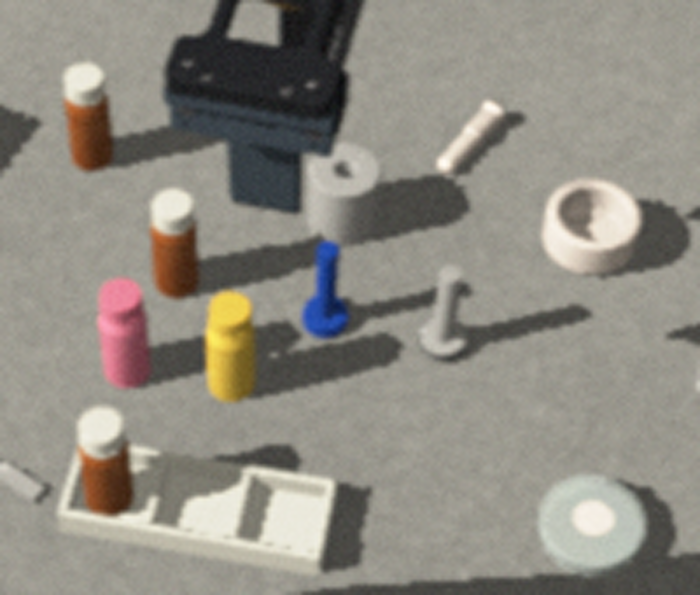

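View pics/c2.png

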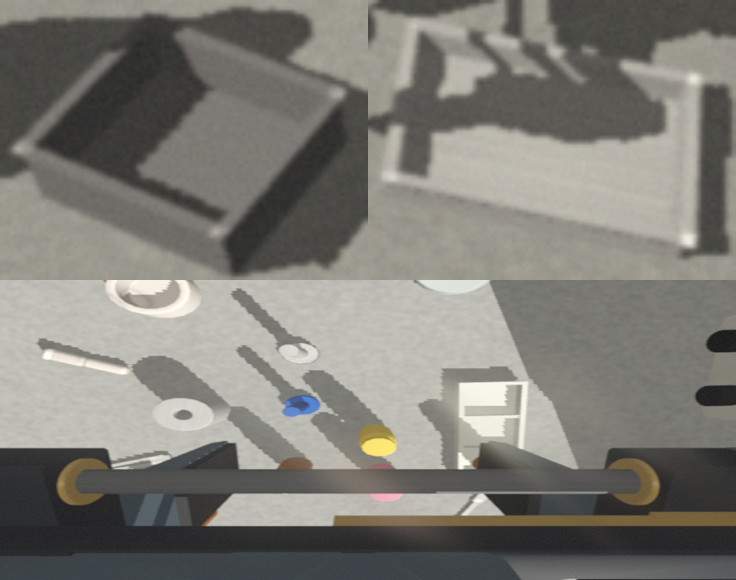

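The crops give the tub, tray and rack rim corners. In the wrist view, image right is world +x and image up is +y. It also shows stirring rods that aren't part of the job.

```bash
python3 - <<'E'
from h import *
def g(off,pts,z):
    P=np.array([px2w("scene",(off[0]+u/3.5,off[1]+v/3.5),z)[:2] for u,v in pts]); print(P.round(),'centre',P.mean(0).round(),'edges',np.linalg.norm(P-np.roll(P,-1,0),axis=1).round(),'ang',[round(float(np.degrees(np.arctan2(*(b-a)[::-1])))) for a,b in zip(P,np.roll(P,-1,0))])
print('tub');g((140,155),[(20,148),(218,235),(342,95),(165,22)],45)
print('tray');g((450,215),[(47,22),(330,78),(322,242),(22,178)],22)
print('rack');g((255,155),[(335,483),(322,555),(60,514),(80,447)],18)
print('bar',px2w("scene",(255+343/3.5,155+168/3.5),50).round(),'plu',px2w("scene",(255+452/3.5,155+273/3.5),70).round(),'mor',px2w("scene",(255+592/3.5,155+212/3.5),32).round())
for n,(u,v) in dict(vA=(86,75),vB=(174,203),st=(102,422),pink=(122,295),yel=(231,308)).items(): print(n,px2w("scene",(255+u/3.5,155+v/3.5),75).round())
print('blue',px2w("scene",(255+328/3.5,155+250/3.5),70).round())
E
```

```text
tub
[[ 538. -436.]
 [ 574. -289.]
 [ 447. -256.]
 [ 412. -392.]] centre [ 493. -344.] edges [151. 132. 140. 133.] ang [76, 165, -104, -19]
tray
[[420. 248.]
 [423. 419.]
 [545. 415.]
 [542. 244.]] centre [482. 331.] edges [171. 123. 170. 122.] ang [89, -2, -91, 178]
rack
[[654.  49.]
 [701.  52.]
 [710. -95.]
 [665. -97.]] centre [682. -23.] edges [ 47. 147.  45. 147.] ang [4, -86, -177, 94]
bar [450.   8.  50.] plu [531.  90.  70.] mor [433. 163.  32.]
vA [ 435. -160.   75.]
vB [523. -79.  75.]
st [681. -75.  75.]
pink [596. -89.  75.]
yel [590. -27.  75.]
blue [532.  16.  70.]
```

```bash
cat >> h.py <<'E'
def to(x,y,z):
    s=env.state(); M=R.from_euler("xyz",s["ee_rot"],degrees=True).as_matrix()
    print('at',s["ee_pos"].round(1),'tool shift m',(M.T@(np.array([x,y,z])-s["ee_pos"])/1000).round(4),'t',round(s["time_s"],1),'F',s["force"].round(1),'w',round(s["gripper_width"],1)); return M
def wshot(name):
    s=env.state(); im=env.grab_frame("wrist")[:,:,::-1]; cv2.imwrite(f"pics/{name}.png",im); return s,im
E
python3 -m handwheel '0 0 0 0 -0.07 0.08 0.07;0 0 0 0 -0.139 0.161 0.07;0 0 0 0 -0.139 0.161 0.07;0 0 0 0 -0.139 0.161 0.07;0 0 0 0 -0.139 0.161 0.07;0 0 0 0 -0.139 0.161 0.07;0 0 0 0 -0.139 0.161 0.07;0 0 0 0 -0.139 0.161 0.07;0 0 0 0 -0.139 0.161 0.07;0 0 0 0 -0.139 0.161 0.07'
python3 - <<'E'
from h import *
print(to(436,-161,174).round(2))
s,im=wshot("w1"); print(w2px("wrist",[436,-161,75],s), w2px("wrist",[436,-161,0],s))
E
```

```text
time_s: 0.98
ee_pos: [437.0, -160.0, 174.7]
ee_rot: [149.8, 90.0, 59.9]
force: [0.1, -0.2, 0.1]
gripper_width: 70.2
at [ 437.  -160.   174.7] tool shift m [ 0.0007 -0.001   0.001 ] t 1.0 F [ 0.1 -0.2  0.1] w 70.2
[[ 0.  1.  0.]
 [ 0.  0. -1.]
 [-1.  0. -0.]]
(np.float64(308.16502725609655), np.float64(229.60457892570042)) (np.float64(308.74478091651326), np.float64(213.35802435803822))
```

View pics/w1.png

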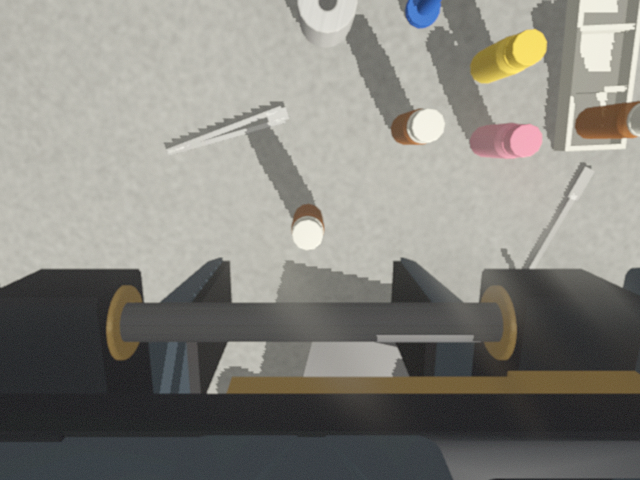

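The vial A cap is at (308,233), about 3 mm from the prediction. The vial B cap is at (425,126). Nothing is near the fingers, so I'll descend and grip.

```bash
python3 -m handwheel '0 0 0 0.04 -0.001 0.003 0.07;0 0 0 0.08 -0.001 0.003 0.07;0 0 0 0.11 -0.001 0.003 0.07;0 0 0 0.135 -0.001 0.003 0.07;0 0 0 0.155 -0.001 0.003 0.07;0 0 0 0.155 -0.001 0.003 0.07;0 0 0 0.155 -0.001 0.003 0.024;0 0 0 0.155 -0.001 0.003 0.024;0 0 0 0.155 -0.001 0.003 0.024;0 0 0 0.155 -0.001 0.003 0.024;0 0 0 0.155 -0.001 0.003 0.024;0 0 0 0.155 -0.001 0.003 0.024' 15
python3 -c "
from h import *
to(682,-23,150)
s=dict(ee_pos=np.array([437,-160,174.7]),ee_rot=np.array([149.8,90,59.9]))
print(px2w('wrist',(308,232),75,s),px2w('wrist',(426,125),75,s))
"
```

```text
time_s: 2.03
ee_pos: [435.5, -164.2, 20.6]
ee_rot: [68.7, 89.9, -21.3]
force: [0.0, 0.4, 0.5]
gripper_width: 33.0
at [ 435.5 -164.2   20.6] tool shift m [-0.1291  0.2467 -0.1411] t 2.0 F [0.  0.4 0.5] w 33.0
[ 435.83211611 -162.90262759   75.        ] [521.29463162 -83.52202391  75.        ]
```

```bash
python3 -m handwheel '0 0 0 0 0 0 0.024;0 0 0 0 0 0 0.024;0 0 0 0 0 0 0.024;0 0 0 -0.02 0 0 0.024;0 0 0 -0.05 0 0 0.024;0 0 0 -0.08 0 0 0.024;0 0 0 -0.11 0 0 0.024;0 0 0 -0.14 0 0 0.024;0 0 0 -0.14 0.035 -0.02 0.024;0 0 0 -0.14 0.07 -0.04 0.024'
python3 -m handwheel '0 0 0 0 0.035 -0.02 0.024;0 0 0 0 0.07 -0.04 0.024;0 0 0 0 0.1 -0.06 0.024;0 0 0 0 0.13 -0.08 0.024;0 0 0 0 0.16 -0.1 0.024;0 0 0 0 0.176 -0.1 0.024;0 0 0 0 0.176 -0.1 0.024;0 0 0 0 0.176 -0.1 0.024;0 0 0 0 0.176 -0.1 0.024;0 0 0 0 0.176 -0.1 0.024'
python3 - <<'E'
from h import *
to(682,-23,160)
s,im=wshot("w2"); print(s["ee_pos"],s["ee_rot"]);print([np.round(w2px("wrist",p,s)) for p in([682,-23,4],[679,25,4],[656,49,18],[704,53,18])])
E
```

```text
time_s: 2.87
ee_pos: [506.3, -124.8, 162.8]
ee_rot: [71.9, 89.7, -18.3]
force: [0.9, -1.7, -0.3]
gripper_width: 24.0
time_s: 3.7
ee_pos: [679.8, -24.7, 160.1]
ee_rot: [-84.8, 90.0, -174.9]
force: [-0.1, 0.9, 1.0]
gripper_width: 24.3
at [679.8 -24.7 160.1] tool shift m [ 0.0001  0.0022 -0.0017] t 3.7 F [-0.1  0.9  1. ] w 24.3
[679.81348292 -24.68491958 160.11078198] [ -84.83112298   89.95994797 -174.88708348]
[array([312., 214.]), array([309., 159.]), array([281., 131.]), array([339., 125.])]
```

View pics/w2.png

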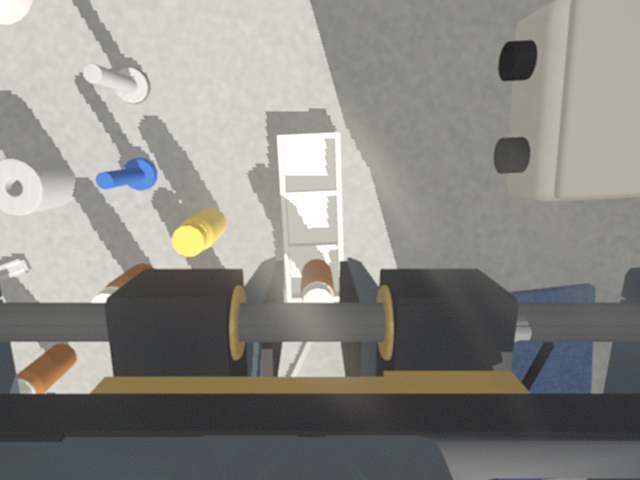

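The fingers closed to 24 mm, which is less than the 28 mm vial, so vial A probably isn't held. What looks like a cap at (317,290) is 31 px wide, which fits the stored vial. I'll check with the scene camera.

```bash
python3 - <<'E'
from h import *
im=env.grab_frame("scene")[:,:,::-1]
cv2.imwrite("pics/s2.png",cv2.resize(im[150:330,240:400],None,fx=3.3,fy=3.3,interpolation=cv2.INTER_CUBIC))
E
```

```text
(no output)
```

View pics/s2.png

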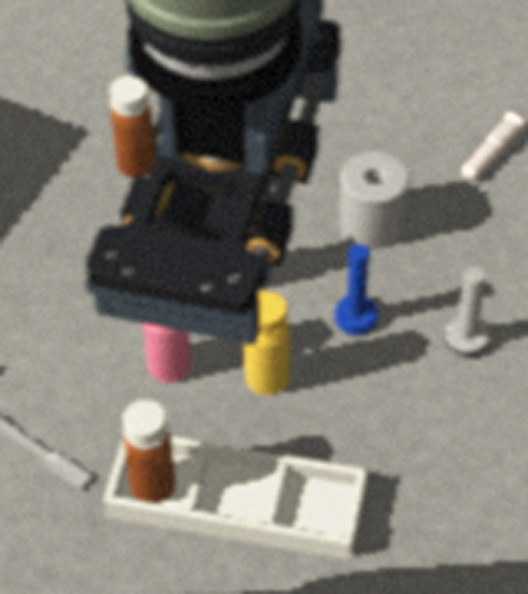

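Vial A still stands untouched at its original spot, so the grip slipped or closed too weakly. I'll retry with a full-close command and more force, and check the width before lifting. The rack bays in w2, at (311,162) and (313,218), agree with the estimate to about 3 mm.

```bash
python3 -m handwheel '0 0 0 0 -0.035 0.02 0.07;0 0 0 0 -0.07 0.04 0.07;0 0 0 0 -0.105 0.06 0.07;0 0 0 0 -0.14 0.08 0.07;0 0 0 0 -0.175 0.1 0.07;0 0 0 0 -0.21 0.12 0.07;0 0 0 0 -0.244 0.138 0.07;0 0 0 0 -0.244 0.138 0.07;0 0 0 0 -0.244 0.138 0.07;0 0 0 0 -0.244 0.138 0.07'
python3 - <<'E'
from h import *
to(436,-162.5,20)
s,im=wshot("w3"); b=im.astype(int); m=((b.min(2)>185)).astype(np.uint8); m[250:]=0
n,l,st,c=cv2.connectedComponentsWithStats(m)
for i in range(1,n):
    if st[i,4]>150 and abs(c[i][0]-310)<80: print(st[i],c[i].round(1),px2w("wrist",c[i],75,s).round(1))
E
```

```text
time_s: 4.63
ee_pos: [437.4, -162.2, 160.6]
ee_rot: [80.7, 89.9, -9.4]
force: [0.1, -0.5, 0.7]
gripper_width: 69.7
at [ 437.4 -162.2  160.6] tool shift m [ 0.1406 -0.0017  0.0002] t 4.6 F [ 0.1 -0.5  0.7] w 69.7
[ 298    0   59   41 1430] [328.9  14.8] [450.6 -17.3  75. ]
[290 221  33  29 793] [306.2 235.8] [ 435.2 -164.9   75. ]
```

```bash
python3 -m handwheel '0 0 0 0.04 -0.002 0.001 0.07;0 0 0 0.08 -0.002 0.001 0.07;0 0 0 0.11 -0.002 0.001 0.07;0 0 0 0.13 -0.002 0.001 0.07;0 0 0 0.14 -0.002 0.001 0.05;0 0 0 0.14 -0.002 0.001 0.02;0 0 0 0.14 -0.002 0.001 0.01;0 0 0 0.14 -0.002 0.001 0;0 0 0 0.14 -0.002 0.001 0;0 0 0 0.14 -0.002 0.001 0;0 0 0 0.14 -0.002 0.001 0;0 0 0 0.14 -0.002 0.001 0' 20
python3 -m handwheel '0 0 0 0 0 0 0;0 0 0 0 0 0 0;0 0 0 0 0 0 0'
python3 -m handwheel '0 0 0 -0.01 0 0 0;0 0 0 -0.02 0 0 0;0 0 0 -0.03 0 0 0;0 0 0 -0.03 0 0 0'
```

```text
time_s: 5.68
ee_pos: [435.4, -163.2, 20.5]
ee_rot: [68.2, 89.9, -21.9]
force: [-0.3, -0.3, 1.9]
gripper_width: 23.2
time_s: 5.93
ee_pos: [435.4, -163.2, 20.4]
ee_rot: [67.0, 89.9, -23.0]
force: [-0.5, 0.2, 5.7]
gripper_width: 23.3
time_s: 6.27
ee_pos: [436.1, -163.4, 51.1]
ee_rot: [69.5, 89.8, -20.5]
force: [0.8, -0.3, 0.5]
gripper_width: 23.4
```

```bash
python3 - <<'E'
from h import *
im=env.grab_frame("side")[:,:,::-1]; w=env.grab_frame("wrist")[:,:,::-1]
cv2.imwrite("pics/s3.png",np.hstack([cv2.resize(im[90:240,300:450],None,fx=2.6,fy=2.6,interpolation=cv2.INTER_CUBIC),cv2.resize(w[150:420,170:450],(405,390))]))
E
```

```text
(no output)
```

View pics/s3.png

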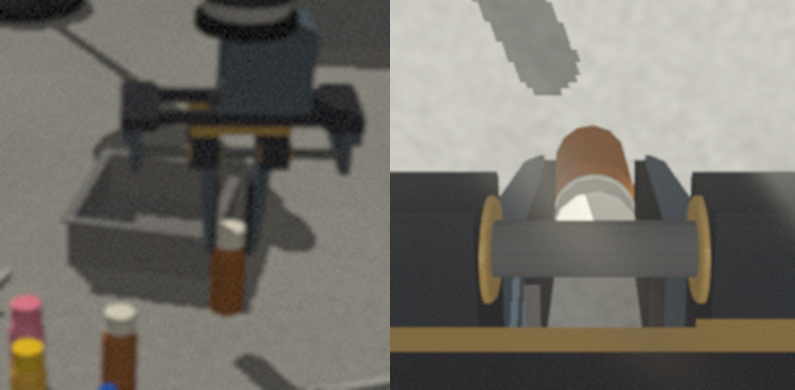

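```bash
python3 - <<'E'
from h import *
s=env.state()
for z in (75,90,105): print(z,'side',px2w("side",(388.8,177),z).round(1),'wrist',px2w("wrist",(315,295),z,s).round(1),'pred tip side',np.round(w2px("side",[436,-163,51])))
for y in(-163,-179,-147): print(np.round(w2px("side",[422,y,51])),np.round(w2px("side",[450,y,51])))
print(np.round(w2px("side",[436,-163,75])),np.round(w2px("side",[436,-163,105])),np.round(w2px("side",[436,-163,0])),np.round(w2px("side",[436,-163,30])))
to(0,0,0)
E
```

```text
75 side [ 430.3 -225.8   75. ] wrist [ 438.1 -169.6   75. ] pred tip side [387. 201.]
90 side [ 432.9 -196.8   90. ] wrist [ 437.9 -163.9   90. ] pred tip side [387. 201.]
105 side [ 435.5 -167.7  105. ] wrist [ 437.8 -158.1  105. ] pred tip side [387. 201.]
[394. 201.] [380. 201.]
[393. 197.] [380. 197.]
[394. 205.] [381. 205.]
[388. 191.] [389. 178.] [386. 221.] [386. 209.]
at [ 434.9 -163.    49.7] tool shift m [ 0.0496 -0.435  -0.1629] t 6.4 F [ 0.2  0.2 -0.9] w 23.4
```

```bash
python3 - <<'E'
from h import *
for z in(174,190,205,220): print(z,[np.round(w2px("side",[x,0,z])) for x in(529,620)],[np.round(w2px("scene",[x,0,z])) for x in(529,620)])
a=cv2.imread("pics/side0.png")[60:200,240:400]; b=env.grab_frame("side")[110:230,330:440,::-1]
cv2.imwrite("pics/tips.png",np.hstack([cv2.resize(a,(457,400),interpolation=cv2.INTER_CUBIC),cv2.resize(cv2.convertScaleAbs(b,alpha=2),(340,400),interpolation=cv2.INTER_CUBIC)]))
E
```

```text
174 [array([343., 185.]), array([290., 185.])] [array([342., 189.]), array([331., 225.])]
190 [array([343., 177.]), array([290., 176.])] [array([342., 183.]), array([331., 220.])]
205 [array([343., 169.]), array([290., 169.])] [array([342., 178.]), array([331., 214.])]
220 [array([343., 161.]), array([289., 161.])] [array([343., 172.]), array([331., 209.])]
```

View pics/tips.png

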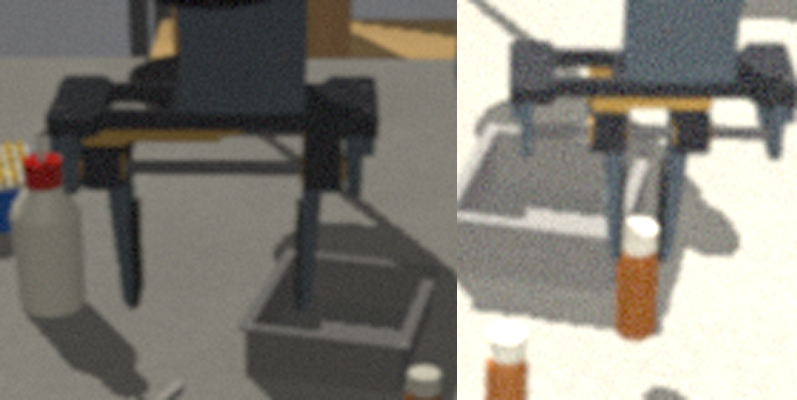

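The vial is held by its cap. It has risen 30 mm along with the tool, and the side view puts its top at about z=105. In both side crops the fingertips are really about 33 mm above the reported TCP, so the reported z is offset from the tips. From here I'll go about 33 mm lower than stated. This cap grip is good enough to place with.

```bash
python3 -m handwheel '0 0 0 -0.03 0 0 0;0 0 0 -0.06 0 0 0;0 0 0 -0.09 0 0 0;0 0 0 -0.11 0 0 0;0 0 0 -0.11 0.03 -0.023 0;0 0 0 -0.11 0.06 -0.046 0;0 0 0 -0.11 0.09 -0.07 0;0 0 0 -0.11 0.12 -0.09 0;0 0 0 -0.11 0.15 -0.115 0;0 0 0 -0.11 0.18 -0.14 0;0 0 0 -0.11 0.21 -0.16 0;0 0 0 -0.11 0.235 -0.175 0'
python3 -m handwheel '0 0 0 0 0.011 -0.01 0;0 0 0 0 0.011 -0.01 0;0 0 0 0 0.011 -0.01 0;0 0 0 0 0.011 -0.01 0;0 0 0 0 0.011 -0.01 0;0 0 0 0 0.011 -0.01 0'
python3 - <<'E'
from h import *
to(681,22,60)
E
```

```text
time_s: 7.42
ee_pos: [671.3, 14.3, 158.0]
ee_rot: [-106.0, 89.9, 164.1]
force: [0.1, -1.0, -0.9]
gripper_width: 23.3
time_s: 7.92
ee_pos: [680.2, 21.1, 160.2]
ee_rot: [-28.8, 90.0, -118.9]
force: [0.3, -0.0, -1.3]
gripper_width: 23.6
at [680.2  21.1 160.2] tool shift m [ 0.1002  0.0008 -0.0009] t 7.9 F [ 0.3 -0.  -1.3] w 23.6
```

```bash
python3 -m handwheel '0 0 0 0.03 0.001 0 0;0 0 0 0.06 0.001 0 0;0 0 0 0.09 0.001 0 0;0 0 0 0.11 0.001 0 0;0 0 0 0.12 0.001 0 0;0 0 0 0.128 0.001 0 0;0 0 0 0.132 0.001 0 0;0 0 0 0.133 0.001 0 0;0 0 0 0.134 0.001 0 0;0 0 0 0.134 0.001 0 0'
python3 -m handwheel '0 0 0 0.001 0 0 0;0 0 0 0.001 0 0 0'
python3 - <<'E'
from h import *
to(681,22,24)
im=env.grab_frame("side")[:,:,::-1]; w=env.grab_frame("scene")[:,:,::-1]
cv2.imwrite("pics/s4.png",np.hstack([cv2.resize(im[190:290,225:325],(400,400),interpolation=cv2.INTER_CUBIC),cv2.resize(w[240:340,265:365],(400,400),interpolation=cv2.INTER_CUBIC)]))
E
```

```text
time_s: 8.75
ee_pos: [682.9, 22.0, 27.1]
ee_rot: [91.6, 89.9, 1.6]
force: [-0.4, -0.1, -0.6]
gripper_width: 23.2
time_s: 8.92
ee_pos: [682.4, 22.0, 25.5]
ee_rot: [91.9, 89.9, 1.9]
force: [-0.2, 0.1, -0.5]
gripper_width: 23.5
at [682.4  22.   25.5] tool shift m [ 0.0015 -0.0014  0.    ] t 8.9 F [-0.2  0.1 -0.5] w 23.5
```

View pics/s4.png

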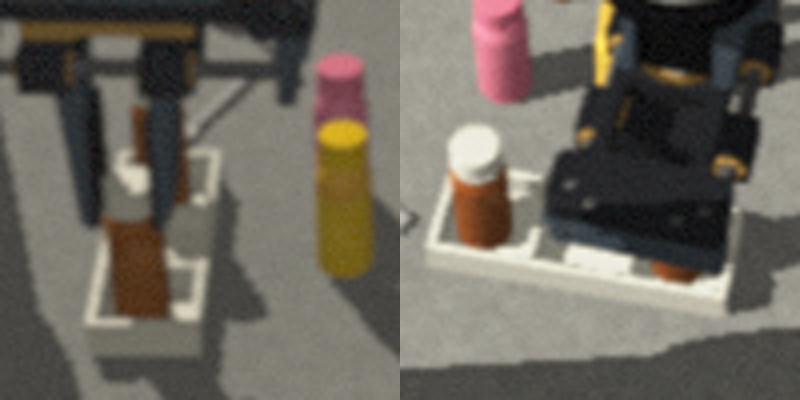

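The vial stands in the far (+48) bay, clear of the walls (left crop, body at (138,270)). I'll lower until it touches, then release.

```bash
python3 -m handwheel '0 0 0 0.001 0 0 0;0 0 0 0.002 0 0 0;0 0 0 0.002 0 0 0'
python3 -m handwheel '0 0 0 0 0 0 0.024;0 0 0 0 0 0 0.03;0 0 0 0 0 0 0.04;0 0 0 0 0 0 0.045;0 0 0 0 0 0 0.045;0 0 0 0 0 0 0.045;0 0 0 -0.03 0 0 0.045;0 0 0 -0.06 0 0 0.045;0 0 0 -0.09 0 0 0.045;0 0 0 -0.12 0 0 0.06;0 0 0 -0.13 0 0 0.06;0 0 0 -0.13 0 0 0.06'
python3 - <<'E'
from h import *
to(521.5,-81.5,153)
E
```

```text
time_s: 9.27
ee_pos: [682.5, 22.0, 24.5]
ee_rot: [91.3, 89.9, 1.3]
force: [-2.2, -0.9, 6.5]
gripper_width: 23.5
time_s: 10.27
ee_pos: [684.0, 22.1, 156.4]
ee_rot: [90.9, 89.6, 0.9]
force: [0.1, -0.4, -0.4]
gripper_width: 59.3
at [684.   22.1 156.4] tool shift m [ 0.0022 -0.1625  0.1035] t 10.3 F [ 0.1 -0.4 -0.4] w 59.3
```

```bash
python3 -m handwheel '0 0 0 0 -0.035 0.02 0.05;0 0 0 0 -0.07 0.04 0.05;0 0 0 0 -0.1 0.07 0.05;0 0 0 0 -0.13 0.09 0.05;0 0 0 0 -0.1625 0.1035 0.05;0 0 0 0 -0.1625 0.1035 0.05;0 0 0 0 -0.1625 0.1035 0.05;0 0 0 0 -0.1625 0.1035 0.05'
python3 - <<'E'
from h import *
to(522,-81,16)
s,im=wshot("w5"); b=im.astype(int); m=((b.min(2)>185)).astype(np.uint8); m[260:]=0
n,l,st,c=cv2.connectedComponentsWithStats(m)
for i in range(1,n):
    if st[i,4]>150 and abs(c[i][0]-310)<60: print(st[i],c[i].round(1),px2w("wrist",c[i],75,s).round(1))
E
```

```text
time_s: 10.93
ee_pos: [519.5, -81.3, 151.8]
ee_rot: [-117.4, 89.9, 152.6]
force: [0.7, -0.1, -0.1]
gripper_width: 50.0
at [519.5 -81.3 151.8] tool shift m [ 0.1358  0.0027 -0.0003] t 10.9 F [ 0.7 -0.1 -0.1] w 50.0
[232  43  42  48 805] [255.5  65. ] [484.5  31.7  75. ]
```

```bash
python3 -m handwheel '0 0 0 0.03 0.002 0 0.05;0 0 0 0.06 0.002 0 0.05;0 0 0 0.09 0.002 0 0.05;0 0 0 0.12 0.002 0 0.05;0 0 0 0.136 0.002 0 0.05;0 0 0 0.136 0.002 0 0.05;0 0 0 0.136 0.002 0 0.03;0 0 0 0.136 0.002 0 0.01;0 0 0 0.136 0.002 0 0;0 0 0 0.136 0.002 0 0;0 0 0 0.136 0.002 0 0;0 0 0 0.136 0.002 0 0' 20
python3 -m handwheel '0 0 0 0 0 0 0;0 0 0 0 0 0 0;0 0 0 0 0 0 0;0 0 0 -0.03 0 0 0;0 0 0 -0.06 0 0 0;0 0 0 -0.09 0 0 0;0 0 0 -0.12 0 0 0;0 0 0 -0.14 0 0 0;0 0 0 -0.14 0 0 0;0 0 0 -0.14 0 0 0'
python3 - <<'E'
from h import *
to(683,-25,156)
s,im=wshot("w6")
im2=env.grab_frame("side")[:,:,::-1]
cv2.imwrite("pics/c6.png",np.hstack([im[60:420,170:490],cv2.resize(im2[120:270,230:380],(360,360),interpolation=cv2.INTER_CUBIC)]))
E
```

```text
time_s: 11.98
ee_pos: [522.5, -81.6, 18.0]
ee_rot: [81.5, 89.8, -8.5]
force: [-0.0, 0.3, 3.7]
gripper_width: 23.3
time_s: 12.82
ee_pos: [521.7, -81.6, 157.4]
ee_rot: [79.4, 89.9, -10.6]
force: [-0.4, 0.1, -0.5]
gripper_width: 23.1
at [521.7 -81.6 157.4] tool shift m [ 0.0016  0.1613 -0.0566] t 12.8 F [-0.4  0.1 -0.5] w 23.1
```

View pics/c6.png

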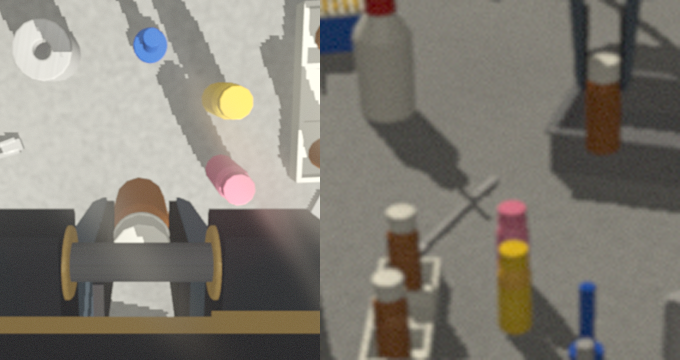

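Vial B is held and lifted, and vial A stands in its bay. Now the middle bay.

```bash
python3 -m handwheel '0 0 0 0 0.035 -0.012 0;0 0 0 0 0.07 -0.024 0;0 0 0 0 0.1 -0.036 0;0 0 0 0 0.13 -0.045 0;0 0 0 0 0.15 -0.052 0;0 0 0 0 0.161 -0.0565 0;0 0 0 0 0.161 -0.0565 0;0 0 0 0 0.161 -0.0565 0;0 0 0 0 0.161 -0.0565 0'
python3 -m handwheel '0 0 0 0.03 0 0 0;0 0 0 0.06 0 0 0;0 0 0 0.09 0 0 0;0 0 0 0.11 0 0 0;0 0 0 0.12 0 0 0;0 0 0 0.126 0 0 0;0 0 0 0.129 0 0 0;0 0 0 0.131 0 0 0;0 0 0 0.131 0 0 0;0 0 0 0.131 0 0 0'
python3 -c "
from h import *
to(683,-25,22)"
```

```text
time_s: 13.67
ee_pos: [680.9, -25.3, 155.4]
ee_rot: [-88.5, 89.8, -178.5]
force: [-0.3, -0.2, 0.1]
gripper_width: 23.3
time_s: 14.5
ee_pos: [683.3, -25.1, 27.2]
ee_rot: [88.1, 89.9, -1.9]
force: [-1.2, 0.7, -0.4]
gripper_width: 23.4
at [683.3 -25.1  27.2] tool shift m [ 0.0052 -0.0004 -0.0001] t 14.5 F [-1.2  0.7 -0.4] w 23.4
```

```bash
python3 -m handwheel '0 0 0 0.002 0 0 0;0 0 0 0.004 0 0 0;0 0 0 0.004 0 0 0'
python3 -m handwheel '0 0 0 0.001 0 0 0;0 0 0 0.001 0 0 0;0 0 0 0.001 0 0 0'
```

```text
time_s: 14.75
ee_pos: [682.9, -25.0, 22.2]
ee_rot: [85.1, 89.9, -4.9]
force: [-0.4, -0.0, -0.4]
gripper_width: 23.2
time_s: 15.0
ee_pos: [683.0, -25.0, 22.1]
ee_rot: [85.9, 89.9, -4.1]
force: [-1.6, 1.4, 5.3]
gripper_width: 23.2
```

```bash
python3 -m handwheel '0 0 0 0 0 0 0.024;0 0 0 0 0 0 0.03;0 0 0 0 0 0 0.04;0 0 0 0 0 0 0.045;0 0 0 0 0 0 0.045;0 0 0 0 0 0 0.045;0 0 0 -0.03 0 0 0.045;0 0 0 -0.06 0 0 0.045;0 0 0 -0.09 0 0 0.045;0 0 0 -0.12 0 0 0.06;0 0 0 -0.13 0 0 0.06;0 0 0 -0.13 0 0 0.06'
python3 -m handwheel '0 0 0 0 -0.04 -0.005 0.08;0 0 0 0 -0.08 -0.01 0.08;0 0 0 0 -0.12 -0.015 0.08;0 0 0 0 -0.16 -0.02 0.08;0 0 0 0 -0.2 -0.025 0.08;0 0 0 0 -0.232 -0.031 0.08;0 0 0 0 -0.232 -0.031 0.08;0 0 0 0 -0.232 -0.031 0.08;0 0 0 0 -0.232 -0.031 0.08;0 0 0 0 -0.232 -0.031 0.08'
python3 - <<'E'
from h import *
to(451,6,-20)
s,im=wshot("w7"); print(np.round(w2px("wrist",[451,6,50],s)))
im2=env.grab_frame("side")[:,:,::-1]
cv2.imwrite("pics/c7.png",np.hstack([im[0:420,110:520],cv2.resize(im2[190:290,225:325],(390,420),interpolation=cv2.INTER_CUBIC)]))
E
```

```text
time_s: 16.0
ee_pos: [684.5, -25.1, 154.4]
ee_rot: [87.2, 89.6, -2.8]
force: [-0.4, 0.5, -0.1]
gripper_width: 59.5
time_s: 16.83
ee_pos: [451.5, 5.9, 150.2]
ee_rot: [-85.3, 90.0, -175.3]
force: [-0.5, -0.6, 0.4]
gripper_width: 79.9
at [451.5   5.9 150.2] tool shift m [ 1.702e-01 -4.000e-04 -1.000e-04] t 16.8 F [-0.5 -0.6  0.4] w 79.9
[309. 228.]
```

View pics/c7.png

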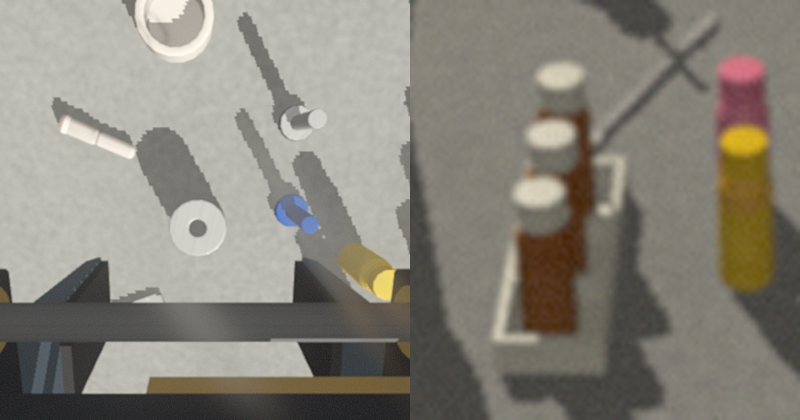

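All three rack vials stand upright. The barrel bore is at (308,229), matching the prediction. I'm descending on the barrel with the 33 mm tip offset included.

```bash
python3 -m handwheel '0 0 0 0.03 0 0.001 0.07;0 0 0 0.06 0 0.001 0.07;0 0 0 0.09 0 0.001 0.07;0 0 0 0.12 0 0.001 0.07;0 0 0 0.14 0 0.001 0.07;0 0 0 0.155 0 0.001 0.07;0 0 0 0.165 0 0.001 0.07;0 0 0 0.168 0 0.001 0.07;0 0 0 0.168 0 0.001 0.07'
python3 -m handwheel '0 0 0 0 0 0 0.05;0 0 0 0 0 0 0.04;0 0 0 0 0 0 0.03;0 0 0 0 0 0 0.02;0 0 0 0 0 0 0.01;0 0 0 0 0 0 0.01;0 0 0 0 0 0 0.01;0 0 0 0 0 0 0.01' 45
python3 -m handwheel '0 0 0 -0.01 0 0 0;0 0 0 -0.03 0 0 0;0 0 0 -0.06 0 0 0;0 0 0 -0.09 0 0 0;0 0 0 -0.12 0 0 0;0 0 0 -0.12 0 0 0;0 0 0 -0.12 0 0 0'
python3 -c "
from h import *
to(482,275,105)"
```

```text
time_s: 17.68
ee_pos: [450.5, 4.9, -18.2]
ee_rot: [-90.7, 89.9, 179.3]
force: [-0.3, -1.0, 0.5]
gripper_width: 69.9
time_s: 18.35
ee_pos: [448.7, 5.0, -16.7]
ee_rot: [-89.9, 89.8, -179.9]
force: [-4.0, 0.3, 5.6]
gripper_width: 43.3
time_s: 18.93
ee_pos: [451.2, 5.0, 103.7]
ee_rot: [88.6, 89.8, -1.4]
force: [0.6, 0.8, -4.7]
gripper_width: 43.8
at [451.2   5.  103.7] tool shift m [-0.0012  0.0308 -0.27  ] t 18.9 F [ 0.6  0.8 -4.7] w 43.8
```

The wrist force shows −4.7 N, which matches the barrel's weight. Moving it to the tray.

```bash
python3 -m handwheel '0 0 0 -0.01 0.003 -0.035 0;0 0 0 -0.01 0.006 -0.07 0;0 0 0 -0.01 0.01 -0.105 0;0 0 0 -0.01 0.013 -0.14 0;0 0 0 -0.01 0.016 -0.175 0;0 0 0 -0.01 0.02 -0.21 0;0 0 0 -0.01 0.022 -0.245 0;0 0 0 -0.01 0.025 -0.28 0;0 0 0 -0.01 0.028 -0.315 0;0 0 0 -0.01 0.031 -0.35 0;0 0 0 -0.01 0.031 -0.365 0;0 0 0 -0.01 0.031 -0.365 0'
python3 -m handwheel '0 0 0 0 0 0 0;0 0 0 0 0 0 0;0 0 0 0 0 0 0'
python3 - <<'E'
from h import *
to(482,370,-13)
s,im=wshot("w8")
im2=env.grab_frame("side")[:,:,::-1]
cv2.imwrite("pics/c8.png",np.hstack([im[0:420,110:520],cv2.resize(im2[300:480,290:460],(390,420),interpolation=cv2.INTER_CUBIC)]))
E
```

```text
time_s: 19.93
ee_pos: [480.1, 372.8, 109.4]
ee_rot: [-72.0, 89.8, -161.8]
force: [0.9, 0.6, -4.6]
gripper_width: 43.3
time_s: 20.18
ee_pos: [481.0, 368.3, 111.9]
ee_rot: [-43.2, 89.9, -133.3]
force: [-1.3, -0.7, -4.4]
gripper_width: 43.4
at [481.  368.3 111.9] tool shift m [ 0.1249  0.0013 -0.002 ] t 20.2 F [-1.3 -0.7 -4.4] w 43.4
```

View pics/c8.png

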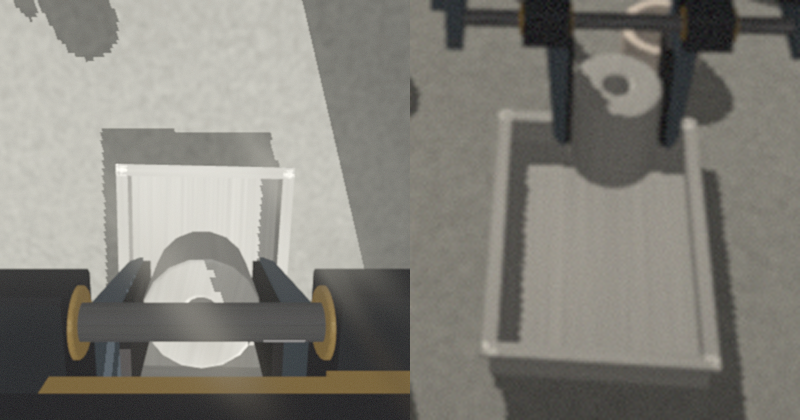

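The tray is centred under the barrel to within 4 mm, with its far corners at (232,170) and (400,174) in the full wrist image. Lowering.

```bash
python3 -m handwheel '0 0 0 0.02 0.003 0 0;0 0 0 0.05 0.003 0 0;0 0 0 0.075 0.003 0 0;0 0 0 0.095 0.003 0 0;0 0 0 0.105 0.003 0 0;0 0 0 0.112 0.003 0 0;0 0 0 0.117 0.003 0 0;0 0 0 0.12 0.003 0 0;0 0 0 0.12 0.003 0 0;0 0 0 0.12 0.003 0 0'
python3 -m handwheel '0 0 0 0.002 0 0 0;0 0 0 0.002 0 0 0;0 0 0 0.004 0 0 0;0 0 0 0.004 0 0 0'
```

```text
time_s: 21.12
ee_pos: [485.2, 370.5, -6.2]
ee_rot: [124.5, 89.9, 34.5]
force: [0.5, -0.5, -4.0]
gripper_width: 43.6
time_s: 21.45
ee_pos: [484.4, 370.0, -11.2]
ee_rot: [-7.1, 90.0, -97.1]
force: [-0.9, -1.0, -3.8]
gripper_width: 44.1
```

```bash
python3 -m handwheel '0 0 0 0.001 0 0 0;0 0 0 0.002 0 0 0;0 0 0 0.002 0 0 0;0 0 0 0.002 0 0 0'
python3 -m handwheel '0 0 0 0.001 0 0 0;0 0 0 0.001 0 0 0;0 0 0 0.001 0 0 0'
```

```text
time_s: 21.78
ee_pos: [484.7, 370.1, -12.6]
ee_rot: [124.8, 90.0, 34.8]
force: [-0.6, -0.5, 1.6]
gripper_width: 44.0
time_s: 22.03
ee_pos: [484.7, 370.1, -12.7]
ee_rot: [128.0, 89.9, 38.0]
force: [-2.6, -1.3, 7.1]
gripper_width: 42.8
```

```bash
python3 -m handwheel '0 0 0 0 0 0 0.046;0 0 0 0 0 0 0.05;0 0 0 0 0 0 0.058;0 0 0 0 0 0 0.058;0 0 0 0 0 0 0.058;0 0 0 -0.03 0 0 0.058;0 0 0 -0.06 0 0 0.058;0 0 0 -0.09 0 0 0.058;0 0 0 -0.12 0 0 0.058;0 0 0 -0.15 0 0 0.05;0 0 0 -0.16 0 0 0.05;0 0 0 -0.16 0 0 0.05'
python3 -m handwheel '0 0 0 0 0.005 0.035 0.05;0 0 0 0 0.01 0.07 0.05;0 0 0 0 0.017 0.105 0.05;0 0 0 0 0.023 0.14 0.05;0 0 0 0 0.03 0.175 0.05;0 0 0 0 0.035 0.21 0.05;0 0 0 0 0.04 0.245 0.05;0 0 0 0 0.046 0.281 0.05;0 0 0 0 0.046 0.281 0.05;0 0 0 0 0.046 0.281 0.05;0 0 0 0 0.046 0.281 0.05'
python3 - <<'E'
from h import *
to(531,89,-7)
s,im=wshot("w9"); print(np.round(w2px("wrist",[531,89,70],s)),np.round(w2px("wrist",[531,89,10],s)))
im2=env.grab_frame("side")[:,:,::-1]
cv2.imwrite("pics/c9.png",np.hstack([im[0:420,110:520],cv2.resize(im2[300:480,290:460],(390,420),interpolation=cv2.INTER_CUBIC)]))
E
```

```text
time_s: 23.03
ee_pos: [486.1, 371.2, 148.9]
ee_rot: [125.8, 89.6, 35.8]
force: [0.5, 0.5, -0.0]
gripper_width: 50.0
time_s: 23.95
ee_pos: [529.6, 89.2, 144.3]
ee_rot: [-94.6, 89.8, 175.4]
force: [-0.9, 0.1, -0.6]
gripper_width: 50.0
at [529.6  89.2 144.3] tool shift m [0.1513 0.0018 0.0003] t 23.9 F [-0.9  0.1 -0.6] w 50.0
[312. 236.] [312. 220.]
```

View pics/c9.png

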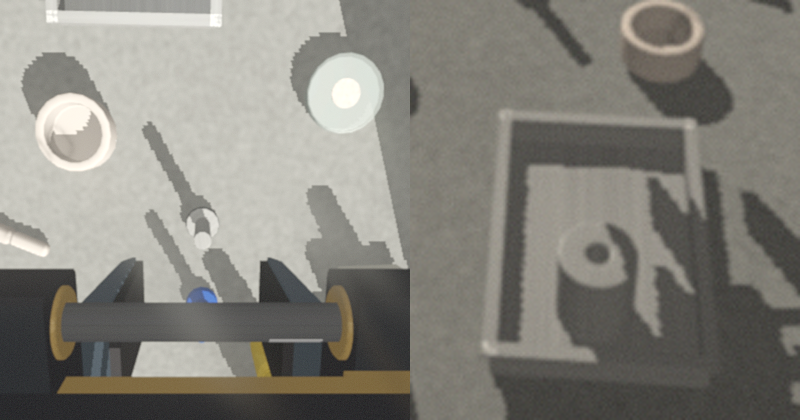

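The barrel stands in the tray. The plunger rod top is at (313,240), about 3 mm lower in y than predicted. Gripping the rod.

```bash
python3 -m handwheel '0 0 0 0.03 0.002 0.002 0.05;0 0 0 0.06 0.002 0.002 0.05;0 0 0 0.09 0.002 0.002 0.05;0 0 0 0.12 0.002 0.002 0.05;0 0 0 0.14 0.002 0.002 0.05;0 0 0 0.15 0.002 0.002 0.05;0 0 0 0.15 0.002 0.002 0.05;0 0 0 0.15 0.002 0.002 0.05' 20
python3 -m handwheel '0 0 0 0 0 0 0.03;0 0 0 0 0 0 0.015;0 0 0 0 0 0 0;0 0 0 0 0 0 0;0 0 0 0 0 0 0;0 0 0 0 0 0 0;0 0 0 0 0 0 0;0 0 0 0 0 0 0;0 0 0 0 0 0 0'
python3 -m handwheel '0 0 0 -0.01 0 0 0;0 0 0 -0.03 0 0 0;0 0 0 -0.06 0 0 0;0 0 0 -0.09 0 0 0;0 0 0 -0.11 0 0 0;0 0 0 -0.11 0 0 0;0 0 0 -0.11 0 0 0'
python3 -c "
from h import *
to(484,295,105)"
```

```text
time_s: 24.72
ee_pos: [532.8, 87.9, -3.9]
ee_rot: [111.1, 90.0, 21.2]
force: [0.3, 0.1, -0.9]
gripper_width: 49.3
time_s: 25.47
ee_pos: [532.7, 87.0, -3.9]
ee_rot: [90.2, 90.0, 0.2]
force: [-1.0, 0.0, 3.4]
gripper_width: 12.4
time_s: 26.05
ee_pos: [533.0, 87.1, 106.9]
ee_rot: [97.7, 89.9, 7.7]
force: [-0.2, -0.1, -1.7]
gripper_width: 12.4
at [533.   87.1 106.9] tool shift m [ 0.0018 -0.049  -0.2079] t 26.1 F [-0.2 -0.1 -1.7] w 12.4
```

```bash
python3 -m handwheel '0 0 0 0 -0.008 -0.035 0;0 0 0 0 -0.016 -0.07 0;0 0 0 0 -0.024 -0.105 0;0 0 0 0 -0.032 -0.14 0;0 0 0 0 -0.04 -0.175 0;0 0 0 0 -0.049 -0.205 0;0 0 0 0 -0.049 -0.205 0;0 0 0 0 -0.049 -0.205 0;0 0 0 0 -0.049 -0.205 0;0 0 0 0 -0.049 -0.205 0'
python3 -m handwheel '0 0 0 0.03 0 0 0;0 0 0 0.06 0 0 0;0 0 0 0.08 0 0 0;0 0 0 0.09 0 0 0;0 0 0 0.097 0 0 0;0 0 0 0.101 0 0 0;0 0 0 0.101 0 0 0;0 0 0 0.101 0 0 0'
python3 -m handwheel '0 0 0 0.001 0 0 0;0 0 0 0.003 0 0 0;0 0 0 0.003 0 0 0;0 0 0 0.003 0 0 0'
```

```text
time_s: 26.88
ee_pos: [483.2, 290.6, 104.9]
ee_rot: [-47.9, 89.9, -138.0]
force: [0.4, -0.8, -0.6]
gripper_width: 12.0
time_s: 27.55
ee_pos: [484.4, 292.2, 5.8]
ee_rot: [118.3, 89.9, 28.3]
force: [0.2, -0.3, -0.2]
gripper_width: 12.5
time_s: 27.88
ee_pos: [483.6, 292.1, 2.2]
ee_rot: [113.3, 90.0, 23.3]
force: [0.0, 0.4, -1.1]
gripper_width: 12.6
```

```bash
python3 -m handwheel '0 0 0 0.001 0 0 0;0 0 0 0.002 0 0 0;0 0 0 0.002 0 0 0;0 0 0 0.002 0 0 0'
python3 -m handwheel '0 0 0 0.0005 0 0 0;0 0 0 0.001 0 0 0;0 0 0 0.001 0 0 0'
```

```text
time_s: 28.22
ee_pos: [483.7, 292.2, 0.2]
ee_rot: [119.6, 90.0, 29.6]
force: [-0.4, -0.1, 2.3]
gripper_width: 12.4
time_s: 28.47
ee_pos: [483.8, 292.2, 0.1]
ee_rot: [119.9, 89.9, 29.9]
force: [-2.4, -0.6, 8.1]
gripper_width: 12.5
```

```bash
python3 -m handwheel '0 0 0 0 0 0 0.02;0 0 0 0 0 0 0.03;0 0 0 0 0 0 0.035;0 0 0 0 0 0 0.035;0 0 0 0 0 0 0.035;0 0 0 -0.03 0 0 0.035;0 0 0 -0.06 0 0 0.035;0 0 0 -0.09 0 0 0.04;0 0 0 -0.12 0 0 0.06;0 0 0 -0.13 0 0 0.08;0 0 0 -0.13 0 0 0.09;0 0 0 -0.13 0 0 0.09'
python3 -m handwheel '0 0 0 0 -0.012 0.035 0.09;0 0 0 0 -0.024 0.07 0.09;0 0 0 0 -0.04 0.1 0.09;0 0 0 0 -0.053 0.131 0.09;0 0 0 0 -0.053 0.131 0.09;0 0 0 0 -0.053 0.131 0.09;0 0 0 0 -0.053 0.131 0.09;0 0 0 0 -0.053 0.131 0.09'
python3 - <<'E'
from h import *
to(431,161,-28)
s,im=wshot("w10"); print(np.round(w2px("wrist",[431,161,32],s)))
im2=env.grab_frame("scene")[:,:,::-1]
cv2.imwrite("pics/c10.png",np.hstack([im[0:420,110:520],cv2.resize(im2[205:295,450:550],(390,420),interpolation=cv2.INTER_CUBIC)]))
E
```

```text
time_s: 29.47
ee_pos: [483.1, 291.8, 128.2]
ee_rot: [-52.8, 90.0, -142.8]
force: [0.3, 0.5, -0.4]
gripper_width: 63.9
time_s: 30.13
ee_pos: [430.8, 161.7, 128.0]
ee_rot: [-85.5, 89.9, -175.4]
force: [0.2, -0.5, -0.0]
gripper_width: 90.0
at [430.8 161.7 128. ] tool shift m [0.156  0.0004 0.0007] t 30.1 F [ 0.2 -0.5 -0. ] w 90.0
[310. 230.]
```

View pics/c10.png

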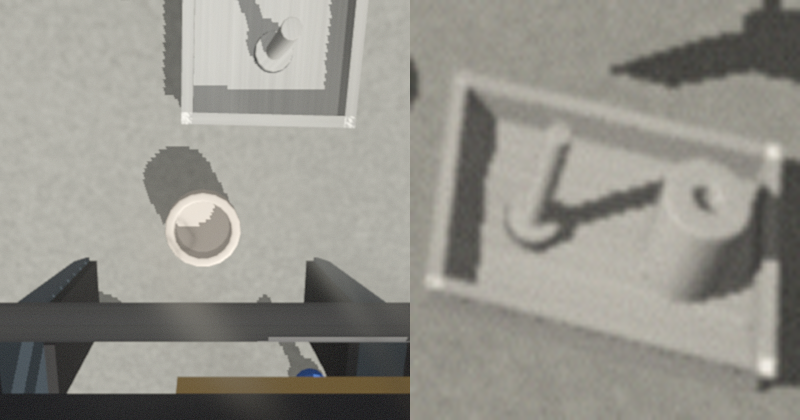

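The mortar centre is at (313,229), about 2 mm in +x from the prediction. Both die parts stand in the tray.

```bash
python3 -m handwheel '0 0 0 0.03 0.002 0 0.085;0 0 0 0.06 0.002 0 0.085;0 0 0 0.09 0.002 0 0.085;0 0 0 0.115 0.002 0 0.085;0 0 0 0.135 0.002 0 0.085;0 0 0 0.145 0.002 0 0.085;0 0 0 0.15 0.002 0 0.085;0 0 0 0.154 0.002 0 0.085;0 0 0 0.154 0.002 0 0.085;0 0 0 0.154 0.002 0 0.085' 25
python3 -m handwheel '0 0 0 0 0 0 0.07;0 0 0 0 0 0 0.06;0 0 0 0 0 0 0.05;0 0 0 0 0 0 0.03;0 0 0 0 0 0 0.03;0 0 0 0 0 0 0.03;0 0 0 0 0 0 0.03;0 0 0 0 0 0 0.03'
python3 -m handwheel '0 0 0 -0.01 0 0 0.03;0 0 0 -0.03 0 0 0.03;0 0 0 -0.06 0 0 0.03;0 0 0 -0.09 0 0 0.03;0 0 0 -0.12 0 0 0.03;0 0 0 -0.16 0 0 0.03;0 0 0 -0.18 0 0 0.03;0 0 0 -0.18 0 0 0.03;0 0 0 -0.18 0 0 0.03'
python3 -c "
from h import *
to(493,-345,152)"
```

```text
time_s: 31.07
ee_pos: [433.2, 161.4, -24.7]
ee_rot: [108.2, 89.9, 18.3]
force: [0.4, 0.3, -0.4]
gripper_width: 84.9
time_s: 31.73
ee_pos: [432.5, 161.0, -24.8]
ee_rot: [109.9, 90.0, 19.9]
force: [-0.9, -0.7, 5.7]
gripper_width: 56.3
time_s: 32.48
ee_pos: [432.9, 161.1, 155.2]
ee_rot: [106.2, 89.9, 16.2]
force: [-0.5, -0.4, -1.5]
gripper_width: 56.3
at [432.9 161.1 155.2] tool shift m [0.0031 0.0601 0.5061] t 32.5 F [-0.5 -0.4 -1.5] w 56.3
```

```bash
python3 -m handwheel '0 0 0 0 0.004 0.035 0.03;0 0 0 0 0.008 0.07 0.03;0 0 0 0 0.012 0.105 0.03;0 0 0 0 0.016 0.14 0.03;0 0 0 0 0.02 0.175 0.03;0 0 0 0 0.025 0.21 0.03;0 0 0 0 0.029 0.245 0.03;0 0 0 0 0.033 0.28 0.03;0 0 0 0 0.037 0.315 0.03;0 0 0 0 0.042 0.35 0.03;0 0 0 0 0.046 0.385 0.03;0 0 0 0 0.05 0.42 0.03'
python3 -m handwheel '0 0 0 0 0.005 0.035 0.03;0 0 0 0 0.01 0.07 0.03;0 0 0 0 0.01 0.086 0.03;0 0 0 0 0.01 0.086 0.03;0 0 0 0 0.01 0.086 0.03;0 0 0 0 0.01 0.086 0.03;0 0 0 0 0.01 0.086 0.03'
python3 - <<'E'
from h import *
to(493,-345,0)
s,im=wshot("w11"); print(np.round(w2px("wrist",[493,-345,45],s)), s["ee_pos"],s["ee_rot"])
im2=env.grab_frame("scene")[:,:,::-1]
cv2.imwrite("pics/c11.png",np.hstack([im[0:420,110:520],cv2.resize(im2[130:250,140:250],(390,420),interpolation=cv2.INTER_CUBIC)]))
E
```

```text
time_s: 33.48
ee_pos: [480.9, -260.1, 151.9]
ee_rot: [-120.8, 89.7, 149.2]
force: [-0.1, 0.5, -1.0]
gripper_width: 56.6
time_s: 34.07
ee_pos: [492.1, -343.2, 154.2]
ee_rot: [-141.3, 89.9, 128.8]
force: [0.2, 1.2, -1.4]
gripper_width: 56.5
at [ 492.1 -343.2  154.2] tool shift m [0.1542 0.0011 0.002 ] t 34.1 F [ 0.2  1.2 -1.4] w 56.5
[311. 228.] [ 492.1339176  -343.2225438   154.22825932] [-141.29839365   89.88729437  128.77591034]
```

View pics/c11.png

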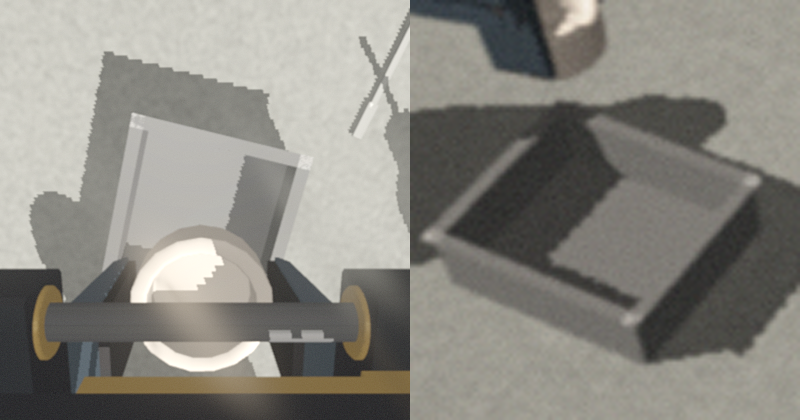

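```bash
python3 - <<'E'
from h import *
s=dict(ee_pos=np.array([492.1,-343.2,154.2]),ee_rot=np.array([-141.298,89.887,128.776]))
a=px2w("wrist",(241,117),45,s)[:2];b=px2w("wrist",(418,163),45,s)[:2]
e=b-a;L=np.linalg.norm(e);n=np.array([e[1],-e[0]])/L
print(a,b,L,np.degrees(np.arctan2(e[1],e[0])),'centre',(a+b)/2+n*80)
E
```

```text
[ 440.94327819 -260.61467438] [ 574.58860731 -294.09717538] 137.77573033054009 -14.064956205843458 centre [ 488.32420165 -354.95759176]
```

```bash
python3 -m handwheel '7 0 0 0 -0.003 0.01 0.03;14 0 0 0 -0.003 0.01 0.03;14 0 0 0 -0.003 0.01 0.03;14 0 0 0.03 -0.003 0.01 0.03;14 0 0 0.06 -0.003 0.01 0.03;14 0 0 0.09 -0.003 0.01 0.03;14 0 0 0.115 -0.003 0.01 0.03;14 0 0 0.135 -0.003 0.01 0.03;14 0 0 0.15 -0.003 0.01 0.03;14 0 0 0.16 -0.003 0.01 0.03;14 0 0 0.165 -0.003 0.01 0.03;14 0 0 0.165 -0.003 0.01 0.03'
python3 -m handwheel '0 0 0 0.002 0 0 0.03;0 0 0 0.004 0 0 0.03;0 0 0 0.004 0 0 0.03;0 0 0 0.004 0 0 0.03'
```

```text
time_s: 35.17
ee_pos: [489.3, -354.3, -10.8]
ee_rot: [-117.5, 89.9, 138.6]
force: [0.7, 0.3, -0.0]
gripper_width: 56.6
time_s: 35.5
ee_pos: [489.9, -355.3, -13.5]
ee_rot: [69.3, 89.9, -34.7]
force: [-1.0, -0.9, -1.9]
gripper_width: 56.2
```

```bash
python3 -m handwheel '0 0 0 0.002 0 0 0.03;0 0 0 0.004 0 0 0.03;0 0 0 0.005 0 0 0.03;0 0 0 0.005 0 0 0.03'
python3 -m handwheel '0 0 0 0.001 0 0 0.03;0 0 0 0.002 0 0 0.03;0 0 0 0.002 0 0 0.03;0 0 0 0.002 0 0 0.03'
```

```text
time_s: 35.83
ee_pos: [489.3, -354.9, -19.5]
ee_rot: [-116.8, 90.0, 139.2]
force: [-0.9, -0.6, -1.1]
gripper_width: 56.7
time_s: 36.17
ee_pos: [489.6, -355.1, -20.8]
ee_rot: [68.9, 90.0, -35.1]
force: [-0.9, 0.5, 2.7]
gripper_width: 56.2
```

Contact came at the expected height (−20.8). Releasing, lifting and backing off for a final check.

```bash
python3 -m handwheel '0 0 0 0 0 0 0.058;0 0 0 0 0 0 0.062;0 0 0 0 0 0 0.068;0 0 0 0 0 0 0.068;0 0 0 0 0 0 0.068;0 0 0 -0.03 0 0 0.068;0 0 0 -0.06 0 0 0.068;0 0 0 -0.1 0 0 0.068;0 0 0 -0.14 0 0 0.068;0 0 0 -0.18 0 0 0.068;0 0 0 -0.22 0 0 0.068;0 0 0 -0.22 0 0 0.068'
python3 - <<'E'
from h import *
to(0,0,0)
b=env.grab_frame("scene")[:,:,::-1]; a=cv2.resize(b[120:330,140:300],None,fx=2.6,fy=2.6,interpolation=cv2.INTER_CUBIC); c=cv2.resize(b[180:320,295:560],None,fx=1.4,fy=1.4)
w=env.grab_frame("wrist")[:,:,::-1]; d=np.zeros((a.shape[0],c.shape[1],3),np.uint8); d[:c.shape[0]]=c; ww=cv2.resize(w,(371,278)); d[c.shape[0]:c.shape[0]+278,:371]=ww
cv2.imwrite("pics/fin.png",np.hstack([a,d]))
E
```

```text
time_s: 37.17
ee_pos: [493.3, -357.8, 208.2]
ee_rot: [67.5, 89.0, -36.5]
force: [0.9, -0.1, 0.6]
gripper_width: 68.0
at [ 493.3 -357.8  208.2] tool shift m [ 0.1978 -0.5685 -0.2292] t 37.2 F [ 0.9 -0.1  0.6] w 68.0
```

View pics/fin.png

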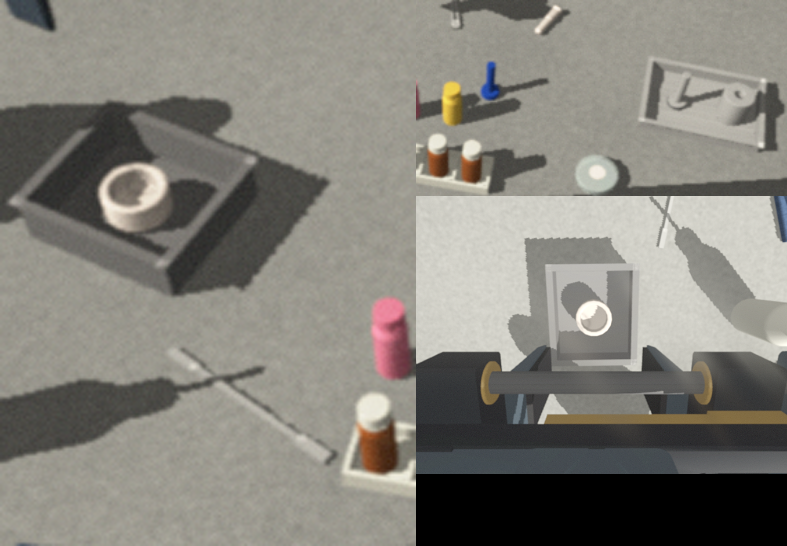

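The mortar sits upright on the tub floor, the die parts stand in the tray and the vials stand in the rack. The dish and the decoys haven't moved. Handing in.

```bash
python3 -c "
from workcell import env
print(env.job_done())"
```

```text
the job is handed in; nothing more can be done
None
```

The sorting is done and handed in at about 37 s of the 138 s limit. I worked in the order asked:
- **Vials:** both loose amber vials stand in the two free rack bays.
- **Die parts:** the barrel and the plunger, head down, stand in the steel tray.
- **Mortar:** it stands upright on the floor of the wash-up tub.

Each thing was lowered until the wrist felt contact, at most about 8 N, before I let go.

**Last checks:** the final scene and wrist pictures show everything upright in its place. The dish, the stored vial and the pink, yellow and blue lookalikes look unmoved. The gripper was open and clear, at a reported height of about 208 mm.

**What failed or disagreed:**
- **Missed grasp:** the first grasp of vial A closed on nothing, but the vial stayed put and the retry worked.
- **Fingertip height:** the pictures show the fingertips about 33 mm above the reported TCP. I gripped both vials by their caps and went lower than stated for the other parts.
- **Gripper width:** it read about 1–2 mm too small.
- **Tub position:** two measurements of its centre differed by about 1 cm, so I placed the mortar closer to the wrist-camera one.

I viewed about 17 pictures, roughly three over the budget of 14.

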